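# Warm a ramekin in the toaster oven: load, shut, press and set the timer

## Robot

A 6-joint arm with a two-finger parallel gripper is mounted at the origin on the work surface. World frame = base frame: x ahead of the robot, y to its left, z up, the work surface at z = 0. Lengths are in m, angles in rad, forces in N, time in s.
With the tool pointing down it reaches from about 0.325 to 0.75 m from the base axis. Payload 7.6 kg.
Tool frame: the origin (TCP) lies at the very end of the fingers, on their centre line; the grasp point (between the pads) lies 19 mm behind it; z points along the fingers, y is the line along which they close (so a half turn about z gives the same grasp; the last joint's range is limited). The gripper opens to 85 mm and grips with 20 to 120 N. Pads are 22 mm wide; open, the fingers measure 114 mm over their backs; the gripper's body (76 mm by 85 mm) begins 54 mm behind the grasp point. The pads swing forward as they close: fully open they stand 13 mm farther back than shut.
Start: joints at [-1.404, 0.052, 1.401, -0, 1.689, -0.07], TCP at [0.123, -0.51, 0.231] pointing down, gripper open.
Joint ranges: [-2.9, 2.9], [-0.91, 2.17], [0.12, 2.37], [-1.06, 4.2], [0.26, 2.73], [-2.93, 2.93]. Speed limits (rad/s): [2.57, 2.57, 3.01, 3.14, 3.14, 3.14].

## Interface

Orientations are given as a unit quaternion [x, y, z, w].
In Python, from plant import * gives the robot as it stands.
- The arm moves only by the tool step_arm, never from a script. Its argument "commands" is one flat list of numbers, 7 for each row, row after row: the shift along the tool's x, y, z scaled (see below), then the turn, a rotation vector about the tool's x, y, z scaled (see below), then the closure, from -1 (fully open) to 1 (shut). A call has 1 to 20 rows; each row is the pose to reach, as a shift and turn from the pose commanded when the call began, along the tool's axes at that moment, turning the shorter way round; what a row does not reach only later rows make up. The controller multiplies each number of a shift by 50 cm and each number of a turn by 2 pi rad. A row lasts 1/12 s, in which the tool goes at most 41.7 mm and 7.16 degrees, less where a joint would pass 70% of its speed; a pose out of reach is approached as far as the arm can. A call with a number of a shift or a turn outside -1 to 1 is refused whole. A call with a gripper value outside its range is refused whole. The fingers move at their own pace and stop on an object; "squeeze" is the grip in N (left out, the last holds). Time passes only in rows, so rows that repeat a pose let the fingers close. It gives the time, the measured TCP pose, the force, the opening and the grip force at its end, in the units of the state.
- get_obs(): the state, without advancing time (a new reading comes with each control period).
- capture(name): name is "scene" or "top"; returns the picture (400x640x3 uint8, red, green, blue); there is no depth.
- calibration(name): a dict with "fx", "fy", "cx", "cy" (pixels), "k1" (the pictures are not rectified: a ray, as slopes to the right and down, at radius r is drawn at 1 + k1 r^2 times it, then the intrinsics apply), "R" (3x3) and "t" (3): a world point X has camera coordinates R X + t. Camera axes: x right, y down, z forward; pixel columns grow to the right and rows downward; lengths in m; the calibration is good to about 2 mm. A picture is of the moment at which its call begins. calibration takes no time and is no camera call.
- close_job(): hands the job in; it is judged then, once.
The state is a dict: "t": time; "qpos": joint angles; "dq": joint speeds; "joint_torque": joint torques, N m; "tcp_pos": TCP position; "tcp_rot": TCP orientation; "force": force on the tool from outside, world axes, zero at the start; "wrist_torque": the same for the moment, N m; "grip_width": opening from 0.0 (shut) to 1.0 (fully open); "finger_force": force on a finger pad.
Only numpy, scipy, OpenCV 4.12 (cv2) and the standard library are available. Lean on these libraries where they do the work, as an engineer would, in place of code of your own. Each camera call takes 0.05 s, during which the arm holds its last target. There are 200 camera calls.

## Task

Warm the pale green ramekin: set it down gently, upright, on the toaster oven's pulled-out rack, then push the sliding door fully shut with the ramekin inside. After that press the timer knob on top of the oven down to free it, turn it clockwise until its red pointer lines up with the red mark on the dial, and let it spring back up; do not force it round unpressed. Leave the loaf pan, jar and scoop where they are.

Things in the scene. Friction and masses are not known exactly. Their poses are not given: they have to be found in the camera images.
- oven: Compact steel toaster oven, fixed, 250 deep x 320 wide x 200 high. Origin on the counter under the centre of its front face; +x runs back into the oven, +y to the robot's left, z up. The front opening spans heights 30 to 155; its door slides straight out along -x and carries the rack. The side catch holds by itself.
- door (a joint): Sliding door with rack: metres pulled out of the oven towards the robot (along oven -x); 0 = fully shut, 0.15 = fully out. Starts pulled out. Light friction, about 1.5 N; push it shut by its handle.
- door_handle (a point): Middle of the black handle bar on the door: bar 12 mm thick and 160 long along oven y, at height 128, 34 in front of the door's outer face. Door panel: 14 thick, 280 wide, from height 32 to 152. Axes as the oven's.
- rack_spot (a point): Point on the top surface of the wire rack (height 85), 70 behind the inner face of the door panel, midway across; axes as the oven's; moves with the door. Rack: 244 wide between rails rising 8 above it, reaching 205 back from the panel; only the part pulled out of the oven is open from above, the rest is under the oven's roof.
- ramekin: Pale green ceramic ramekin, straight-sided round cup, open at the top, outside diameter 62, height 42, wall 4; about 150 g; stands on the counter to the left or right of the door. Origin at the centre of its underside, z up.
- knob_grip (a point): On the axis of the timer knob, at gripping height 34 above the oven top when up (10 below the knob's top). The knob is a white bar grip 52 long, 14 wide and 26 tall standing on a grey disc of diameter 56 whose top is 16 below this point. x axis: along the bar towards its end with the red pointer; z up. Axis at oven x 45, y -60.
- timer_press (a joint): How far the timer knob is pressed down, m: 0 up, 0.007 fully down; sprung, 3 N to start and 7 N fully down. It is locked at OFF until pressed at least 5 mm (press first, do not force it); once past about 40 degrees it may rise again.
- timer_turn (a joint): Angle of the timer knob, rad, clockwise seen from above; 0 = OFF (pointer to the white tick, oven +y), stop at 1.8. It stays where it is left.
- set_mark: Red tab fixed at the rim of the dial plate around the timer knob, 38 from the knob's axis, 49 to 81 degrees clockwise from OFF. Origin on the knob's axis, 3 above the oven top; its x axis points from the knob's axis to the tab, the direction to which the pointer must be turned.
- loaf_pan: Bystander: aluminium mini loaf pan 142 x 70 x 45, loose; origin at the centre of its underside, long side along x.
- jar: Bystander: closed clear glass jar, diameter 72, height 110, loose; origin at the centre of its underside.
- scoop: Bystander: matte black plastic scoop, 140 long, 48 wide, 26 high, loose; origin on the counter under its middle, bowl towards its +x.
There are look-alikes about, which are no part of the job. Of the things like the ramekin, leave any that is brown or purple; of the rest the smaller one is meant.

How it is judged:
By the outcome, as a careful person would: the job done as asked, in the order asked, and still so for the second after the job is handed in, with the robot touching nothing.
It also fails if it takes over 64 s, if anything falls off the work surface, if the arm or the gripper's body presses on something with over 40 N, if the wrist force passes 120 N, or if a joint passes its speed limit or range.

## Working session

There is one attempt and no reset: what is moved stays moved. The work goes in short steps, Python scripts to look and compute and a tool call to move; the robot and the scene stay as the last step left them, time stands still between calls to the robot, and variables do not carry over. Pictures are saved under pics/ and viewed, at most 10 in all, crops included, and the job is handed in when it is done.

Besides the shell and the picture viewer there is one more tool, called after "Call:" by a JSON object that holds its "method" and its "body". step_arm: Moves the arm, as the interface text tells. Its arguments: {"type":"object","properties":{"commands":{"type":"array","items":{"type":"number","minimum":-1,"maximum":1}},"squeeze":{"type":"number"}},"required":["commands"]}

```bash
mkdir -p pics; python3 - <<'E'
from plant import *
import cv2,numpy as np
for n in("scene","top"):
    cv2.imwrite(f"pics/{n}0.png",cv2.cvtColor(capture(n),cv2.COLOR_RGB2BGR))
    c=calibration(n);R=np.array(c["R"]);t=np.array(c["t"]);print({k:np.round(v,4) if not isinstance(v,str) else v for k,v in c.items()},-R.T@t)
print(get_obs())
E
```

```text
{'fx': np.float64(367.7514), 'fy': np.float64(367.7514), 'cx': np.float64(318.6426), 'cy': np.float64(193.2133), 'k1': np.float64(-0.0555), 'R': array([[-0.1854,  0.9827,  0.0047],
       [ 0.7097,  0.1372, -0.6911],
       [-0.6797, -0.1248, -0.7228]]), 't': array([ 0.0874, -0.279 ,  1.4757])} [1.21728799 0.13653076 0.87341532]
{'fx': np.float64(445.142), 'fy': np.float64(445.142), 'cx': np.float64(319.4096), 'cy': np.float64(195.6812), 'k1': np.float64(-0.0421), 'R': array([[ 0.0286, -0.9993,  0.0232],
       [-0.982 , -0.0325, -0.1862],
       [ 0.1868, -0.0175, -0.9822]]), 't': array([-0.0248,  0.5569,  1.1864])} [0.32584442 0.01406648 1.26962666]
{'t': 0.1, 'qpos': array([-1.40426108e+00,  5.27456489e-02,  1.40162049e+00, -1.55052692e-05,
        1.68859868e+00, -7.03163485e-02]), 'dq': array([ 0.00021051, -0.00149323, -0.00219739, -0.00022148,  0.00148173,
        0.00058582]), 'joint_torque': array([ 1.30782006e-03, -3.82583034e+01, -3.60987175e+01, -5.04428942e-05,
        4.83466778e-03,  2.90683965e-05]), 'tcp_pos': array([ 0.12315292, -0.51007532,  0.23057274]), 'tcp_rot': array([ 9.92995730e-01,  1.18148253e-01, -4.06848485e-05, -6.84916508e-04]), 'force': array([-0.22627348,  0.62475719, -0.52921973]), 'wrist_torque': array([-0.02600428, -0.00086291, -0.00244404]), 'finger_force': 0.0, 'grip_width': 0.9973352953902982}
```

View pics/scene0.png

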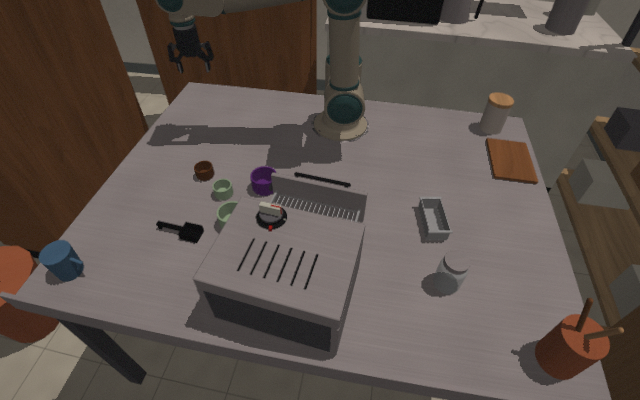

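View pics/top0.png

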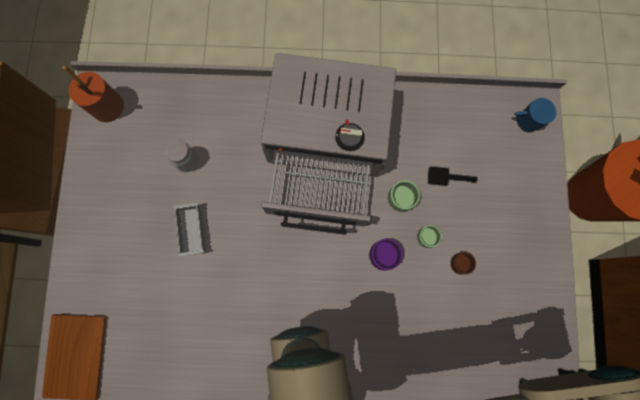

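The scene shows the oven in the middle, its door pulled out towards the robot. In the top view the small green ramekin is near (429,236) and a larger green one near (405,196). The purple bowl is at (387,254), the brown one at (463,263), and the knob at (349,135).

```bash
cat > h.py <<'E'
from plant import *
import cv2,numpy as np
from scipy.spatial.transform import Rotation as Ro
def cal(n):
    c=calibration(n);return c,np.array(c["R"]),np.array(c["t"])
def ray(n,uv):
    c,R,t=cal(n)
    K=np.array([[c["fx"],0,c["cx"]],[0,c["fy"],c["cy"]],[0,0,1]])
    d=cv2.undistortPoints(np.array(uv,float).reshape(-1,1,2),K,np.array([c["k1"],0,0,0.]))[:,0]
    return -R.T@t,np.c_[d,np.ones(len(d))]@R
def onz(n,uv,z):
    o,d=ray(n,uv);return o+d*((z-o[2])/d[:,2])[:,None]
def proj(n,X):
    c,R,t=cal(n)
    K=np.array([[c["fx"],0,c["cx"]],[0,c["fy"],c["cy"]],[0,0,1]])
    return cv2.projectPoints(np.array(X,float).reshape(-1,1,3),cv2.Rodrigues(R)[0],t,K,np.array([c["k1"],0,0,0.]))[0][:,0]
def tool(d):  # world shift -> tool units
    o=get_obs();return np.round(Ro.from_quat(o["tcp_rot"]).inv().apply(d)/0.5,4)
E
python3 - <<'E'
from h import *
im=cv2.imread("pics/top0.png");hsv=cv2.cvtColor(im,cv2.COLOR_BGR2HSV)
m=cv2.inRange(hsv,(40,45,60),(80,255,255))
for c in cv2.findContours(m,0,1)[0]:
    if cv2.contourArea(c)>60:
        (u,v),r=cv2.minEnclosingCircle(c);p=onz("top",[[u,v],[u+r,v],[u-r,v]],.042);print(u,v,r,p[0],np.linalg.norm(p[1]-p[2]))
cv2.imwrite("pics/c1.png",cv2.resize(im[45:245,255:415],None,fx=3.0,fy=3.0,interpolation=2)[:600])
E
```

```text
429.0 236.14285278320312 12.14295482635498 [ 0.45484233 -0.31609073  0.042     ] 0.06837070486596994
403.906005859375 195.89849853515625 16.2056827545166 [ 0.56662932 -0.24639071  0.042     ] 0.09226926314189396
```

View pics/c1.png

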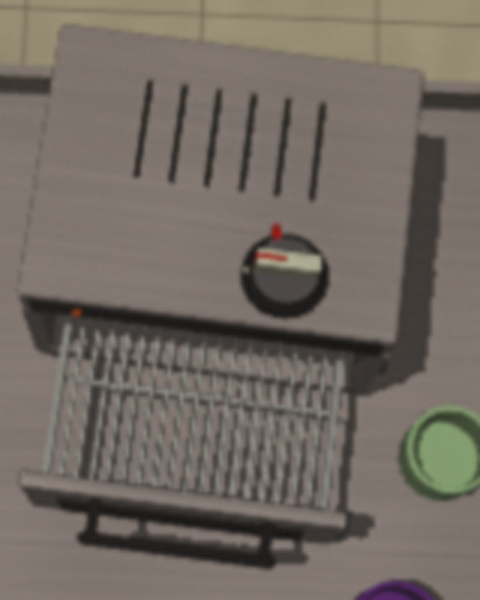

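The crop (offset (255,45), scale 3) shows the oven roof corners at (60,25), (422,70), (390,343) and (20,296). The handle bar runs from (82,538) to (270,562), and the knob bar from (256,257) to (322,263). The red tab is at (277,231).

```bash
python3 - <<'E'
from h import *
f=lambda p:np.array(p,float)/3+[255,45]-.33
C=onz("top",f([[60,25],[422,70],[390,343],[20,296]]),.2)[:,:2]
L=np.array([[.25,.16],[.25,-.16],[0,-.16],[0,.16]])
a=C-C.mean(0);b=L-L.mean(0)
yaw=np.arctan2((b[:,0]*a[:,1]-b[:,1]*a[:,0]).sum(),(a*b).sum())
Rz=np.array([[np.cos(yaw),-np.sin(yaw)],[np.sin(yaw),np.cos(yaw)]])
o=C.mean(0)-Rz@L.mean(0)
print("yaw",np.degrees(yaw),"o",o,"res",C-(o+L@Rz.T))
loc=lambda P:(P[:,:2]-o)@Rz
print("handle loc",loc(onz("top",f([[82,536],[270,562]]),.128)))
print("knob bar loc",loc(onz("top",f([[256,257],[322,263]]),.244)))
print("tab",loc(onz("top",f([[277,231]]),.205)))
print("knob world",o+Rz@[.045,-.06])
# scene ramekin
im=cv2.cvtColor(capture("scene"),cv2.COLOR_RGB2HSV)
m=cv2.inRange(im,(40,40,60),(80,255,255))
for c in cv2.findContours(m,0,1)[0]:
    if cv2.contourArea(c)>40:print(cv2.boundingRect(c))
print(proj("scene",[[.455,-.316,.042],[.455,-.316,0]]))
print(proj("scene",[[*(o+Rz@l),.2] for l in L]))
E
```

```text
yaw -5.518608802054035 o [ 0.64182315 -0.0110157 ] res [[-0.00153805 -0.00151327]
 [-0.00021794  0.00085209]
 [ 0.00143838  0.00506145]
 [ 0.00031761 -0.00440027]]
handle loc [[-0.18321686  0.08180685]
 [-0.1848987  -0.08116643]]
knob bar loc [[ 0.04501691 -0.03417981]
 [ 0.04709416 -0.08760884]]
tab [[ 0.08390956 -0.05014745]]
knob world [ 0.68084444 -0.07506521]
(217, 201, 21, 27)
(213, 179, 20, 21)
[[222.8956585  184.33723974]
 [225.2260897  193.37813808]]
[[340.79168737 319.92704125]
 [191.82113929 278.10254609]
 [241.40974098 194.78945098]
 [366.22951919 222.69487786]]
```

```bash
python3 - <<'E'
from h import *
o=get_obs();print(o["t"],tool(np.array([.455,-.316,.13])-o["tcp_pos"]))
r=Ro.from_euler("z",-5.5,degrees=True)*Ro.from_euler("x",180,degrees=True)
print((Ro.from_quat(o["tcp_rot"]).inv()*r).as_rotvec()/(2*np.pi))
E
```

```text
0.15 [ 0.7363 -0.2215  0.2017]
[-1.87701577e-04  1.92585630e-05  5.29676963e-02]
```

Call:
{"method": "step_arm", "body": {"commands": [0.736,-0.2215,0.2,0,0,0.053,-1,0.736,-0.2215,0.2,0,0,0.053,-1,0.736,-0.2215,0.2,0,0,0.053,-1,0.736,-0.2215,0.2,0,0,0.053,-1,0.736,-0.2215,0.2,0,0,0.053,-1,0.736,-0.2215,0.2,0,0,0.053,-1,0.736,-0.2215,0.2,0,0,0.053,-1,0.736,-0.2215,0.2,0,0,0.053,-1,0.736,-0.2215,0.2,0,0,0.053,-1,0.736,-0.2215,0.2,0,0,0.053,-1,0.736,-0.2215,0.2,0,0,0.053,-1,0.736,-0.2215,0.2,0,0,0.053,-1,0.736,-0.2215,0.2,0,0,0.053,-1,0.736,-0.2215,0.2,0,0,0.053,-1], "squeeze": 25}}

```text
t: 1.32
tcp_pos: [0.4543, -0.3172, 0.1317]
tcp_rot: [0.999, -0.049, 0.0, 0.0]
force: [0.7, -0.2, 0.5]
grip_width: 1.0
finger_force: 0.0
```

```bash
python3 - <<'E'
from h import *
o=get_obs();print(o["t"],o["tcp_pos"],Ro.from_quat(o["tcp_rot"]).as_matrix()[:,0],tool(np.array([.455,-.316,.008])-o["tcp_pos"]))
cv2.imwrite("pics/s1.png",cv2.resize(cv2.cvtColor(capture("scene"),cv2.COLOR_RGB2BGR)[100:280,120:360],None,fx=3,fy=3,interpolation=2))
E
```

```text
1.3167 [ 0.45428957 -0.31716337  0.13168741] [ 9.95251816e-01 -9.73331140e-02  2.95086486e-04] [ 0.0011 -0.0026  0.2474]
```

View pics/s1.png

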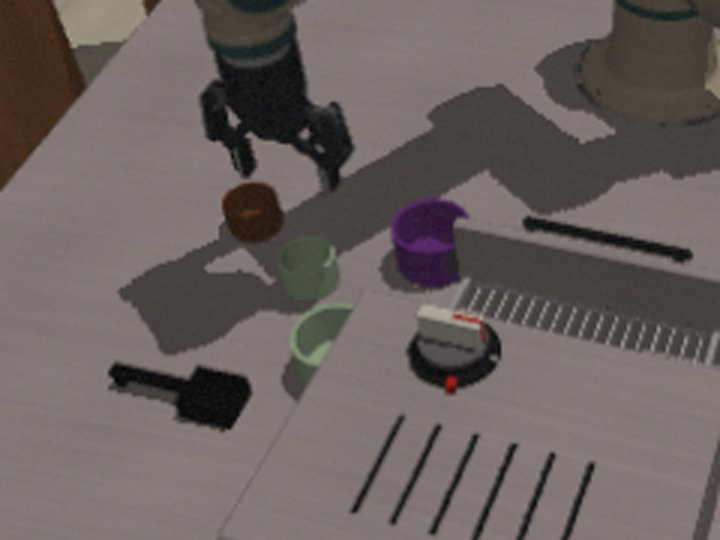

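The open fingers at about (280,160) in this crop straddle the small green ramekin at (308,268), and the neighbours are clear. I'll descend and grip.

Call:
{"method": "step_arm", "body": {"commands": [0,-0.002,0.07,0,0,0,-1,0,-0.002,0.13,0,0,0,-1,0.001,-0.002,0.19,0,0,0,-1,0.001,-0.002,0.23,0,0,0,-1,0.001,-0.002,0.246,0,0,0,-1,0.001,-0.002,0.246,0,0,0,-1,0.001,-0.002,0.246,0,0,0,-0.3,0.001,-0.002,0.246,0,0,0,-0.3,0.001,-0.002,0.246,0,0,0,0,0.001,-0.002,0.246,0,0,0,0.2,0.001,-0.002,0.246,0,0,0,0.2,0.001,-0.002,0.246,0,0,0,0.2,0.001,-0.002,0.246,0,0,0,0.2], "squeeze": 25}}

```text
t: 2.45
tcp_pos: [0.4567, -0.3167, 0.0109]
tcp_rot: [0.999, -0.048, 0.002, 0.002]
force: [-1.6, -0.1, 7.3]
grip_width: 0.714
finger_force: 28.1
```

```bash
python3 - <<'E'
from h import *
o=get_obs();print(o["t"],o["tcp_pos"],o["grip_width"],o["finger_force"],o["force"])
yaw=np.radians(-5.5);Rz=np.array([[np.cos(yaw),-np.sin(yaw)],[np.sin(yaw),np.cos(yaw)]]);O=np.array([.6418,-.011])
g=O+Rz@[-.068,0];print(g)
p=o["tcp_pos"]
print(tool([0,0,.19]),tool(np.array([*g,p[2]+.19])-p),tool(np.array([*g,p[2]+.085])-p))
E
```

```text
2.45 [ 0.45665783 -0.31666693  0.0108957 ] 0.7139564296603542 28.08000074699521 [-1.55372003 -0.14402284  7.27390982]
[ 0.57411306 -0.00448249]
[ 0.0013  0.0011 -0.38  ] [ 0.1751 -0.643  -0.3812] [ 0.1744 -0.6436 -0.1712]
```

Call:
{"method": "step_arm", "body": {"commands": [0,0,-0.02,0,0,0,0.2,0,0,-0.06,0,0,0,0.2,0,0,-0.12,0,0,0,0.2,0,0,-0.18,0,0,0,0.2,0,0,-0.24,0,0,0,0.2,0,0,-0.3,0,0,0,0.2,0,0,-0.35,0,0,0,0.2,0,0,-0.38,0,0,0,0.2,0.02,-0.06,-0.38,0,0,0,0.2,0.035,-0.13,-0.38,0,0,0,0.2,0.055,-0.2,-0.38,0,0,0,0.2,0.075,-0.27,-0.38,0,0,0,0.2,0.095,-0.34,-0.38,0,0,0,0.2,0.11,-0.41,-0.38,0,0,0,0.2,0.13,-0.48,-0.38,0,0,0,0.2,0.15,-0.55,-0.38,0,0,0,0.2,0.165,-0.6,-0.38,0,0,0,0.2,0.172,-0.63,-0.38,0,0,0,0.2,0.174,-0.643,-0.38,0,0,0,0.2,0.174,-0.643,-0.38,0,0,0,0.2], "squeeze": 25}}

```text
t: 4.12
tcp_pos: [0.573, -0.0026, 0.1987]
tcp_rot: [0.999, -0.047, 0.0, -0.0]
force: [0.7, 0.1, -1.7]
grip_width: 0.717
finger_force: 27.8
```

```bash
python3 - <<'E'
from h import *
o=get_obs();print(o["t"],o["tcp_pos"],o["grip_width"],o["finger_force"],o["force"],Ro.from_quat(o["tcp_rot"]).as_matrix().round(4))
g=[.574,-.0045];p=o["tcp_pos"]
print(tool(np.array([*g,.085+.011])-p))
a=cv2.cvtColor(capture("top"),cv2.COLOR_RGB2BGR)[120:280,240:480]
b=cv2.cvtColor(capture("scene"),cv2.COLOR_RGB2BGR)[80:240,200:440]
cv2.imwrite("pics/p1.png",cv2.resize(np.vstack([a,b]),None,fx=1.8,fy=1.8,interpolation=2))
E
```

```text
4.1167 [ 0.57299023 -0.00258356  0.19873092] 0.7168905215967998 27.828299989923835 [ 0.69496154  0.07715771 -1.68624048] [[ 9.956e-01 -9.400e-02  2.000e-04]
 [-9.400e-02 -9.956e-01  1.000e-04]
 [ 2.000e-04 -1.000e-04 -1.000e+00]]
[0.0023 0.0036 0.2055]
```

View pics/p1.png

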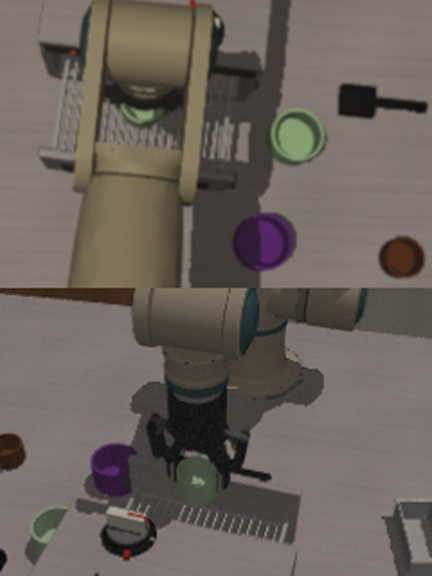

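The ramekin is held upright at about (198,480) in the lower half, above the open rack and behind the door panel. I'll lower it slowly.

Call:
{"method": "step_arm", "body": {"commands": [0.001,0.002,0.03,0,0,0,0.2,0.002,0.003,0.07,0,0,0,0.2,0.002,0.003,0.11,0,0,0,0.2,0.002,0.003,0.15,0,0,0,0.2,0.002,0.003,0.175,0,0,0,0.2,0.002,0.003,0.187,0,0,0,0.2,0.002,0.003,0.193,0,0,0,0.2,0.002,0.003,0.196,0,0,0,0.2,0.002,0.003,0.199,0,0,0,0.2,0.002,0.003,0.201,0,0,0,0.2,0.002,0.003,0.203,0,0,0,0.2,0.002,0.003,0.203,0,0,0,0.2], "squeeze": 25}}

```text
t: 5.22
tcp_pos: [0.574, -0.0053, 0.0971]
tcp_rot: [0.999, -0.048, 0.0, 0.0]
force: [-0.1, -0.3, -0.3]
grip_width: 0.72
finger_force: 27.8
```

Call:
{"method": "step_arm", "body": {"commands": [0,0,0.001,0,0,0,0.2,0,0,0.002,0,0,0,0.2,0,0,0.002,0,0,0,0.2,0,0,0.002,0,0,0,0.2]}}

```text
t: 5.55
tcp_pos: [0.574, -0.0053, 0.096]
tcp_rot: [0.999, -0.048, 0.0, 0.0]
force: [0.2, 1.2, -0.2]
grip_width: 0.714
finger_force: 27.9
```

Call:
{"method": "step_arm", "body": {"commands": [0,0,0.001,0,0,0,0.2,0,0,0.002,0,0,0,0.2,0,0,0.002,0,0,0,0.2,0,0,0.002,0,0,0,0.2]}}

```text
t: 5.88
tcp_pos: [0.5745, -0.0054, 0.0959]
tcp_rot: [0.999, -0.048, 0.001, 0.0]
force: [-1.3, 0.8, 5.1]
grip_width: 0.714
finger_force: 28.4
```

Contact, at 5 N. I'll release slowly, then rise.

Call:
{"method": "step_arm", "body": {"commands": [0,0,-0.001,0,0,0,0.2,0,0,-0.002,0,0,0,-0.42,0,0,-0.002,0,0,0,-0.5,0,0,-0.002,0,0,0,-0.6,0,0,-0.002,0,0,0,-0.8,0,0,-0.002,0,0,0,-1,0,0,-0.002,0,0,0,-1,0,0,-0.002,0,0,0,-1]}}

```text
t: 6.55
tcp_pos: [0.5738, -0.0054, 0.0956]
tcp_rot: [0.999, -0.048, -0.0, 0.0]
force: [0.3, 0.1, 0.3]
grip_width: 1.0
finger_force: 0.0
```

Call:
{"method": "step_arm", "body": {"commands": [0,0,-0.02,0,0,0,-1,0,0,-0.05,0,0,0,-1,0,0,-0.1,0,0,0,-1,0,0,-0.16,0,0,0,-1,0,0,-0.22,0,0,0,-1,0,0,-0.28,0,0,0,-1,0,0,-0.28,0,0,0,1]}}

```text
t: 7.13
tcp_pos: [0.5759, -0.0055, 0.2444]
tcp_rot: [0.999, -0.048, 0.006, 0.0]
force: [0.5, -0.5, 1.6]
grip_width: 0.88
finger_force: 0.0
```

```bash
python3 - <<'E'
from h import *
o=get_obs();print(o["t"],o["tcp_pos"],o["force"],o["grip_width"])
yaw=np.radians(-5.5);Rz=np.array([[np.cos(yaw),-np.sin(yaw)],[np.sin(yaw),np.cos(yaw)]]);O=np.array([.6418,-.011])
p=o["tcp_pos"]
for x,z in((-.225,p[2]),(-.225,.114),(-.201,.114),(-.051,.114)): print(tool(np.array([*(O+Rz@[x,0]),z])-p))
E
```

```text
7.1333 [ 0.57585205 -0.00547326  0.24444428] [ 0.54961155 -0.49179132  1.60199829] 0.87957253356135
[-0.3176 -0.0016 -0.004 ]
[-0.3209 -0.0015  0.2569]
[-0.2729 -0.0015  0.2575]
[ 0.0271 -0.0016  0.2612]
```

Call:
{"method": "step_arm", "body": {"commands": [-0.06,0,0,0,0,0,1,-0.13,0,0,0,0,0,1,-0.2,0,0,0,0,0,1,-0.27,0,0,0,0,0,1,-0.318,0,0,0,0,0,1,-0.318,0,0.03,0,0,0,1,-0.318,0,0.08,0,0,0,1,-0.318,0,0.14,0,0,0,1,-0.318,0,0.2,0,0,0,1,-0.318,0,0.235,0,0,0,1,-0.318,0,0.243,0,0,0,1,-0.318,0,0.243,0,0,0,1,-0.318,0,0.243,0,0,0,1]}}

```text
t: 8.22
tcp_pos: [0.4163, 0.0099, 0.1158]
tcp_rot: [0.999, -0.048, 0.001, 0.0]
force: [0.2, -0.1, 0.1]
grip_width: 0.002
finger_force: 0.0
```

```bash
python3 - <<'E'
from h import *
o=get_obs();print(o["t"],o["tcp_pos"],o["force"],o["grip_width"])
yaw=np.radians(-5.5);Rz=np.array([[np.cos(yaw),-np.sin(yaw)],[np.sin(yaw),np.cos(yaw)]]);O=np.array([.6418,-.011])
print((o["tcp_pos"][:2]-O)@Rz)
a=cv2.cvtColor(capture("top"),cv2.COLOR_RGB2BGR)[120:280,240:480]
b=cv2.cvtColor(capture("scene"),cv2.COLOR_RGB2BGR)[80:240,200:440]
cv2.imwrite("pics/p2.png",cv2.resize(np.vstack([a,b]),None,fx=1.8,fy=1.8,interpolation=2))
E
```

```text
8.2167 [0.41634799 0.00986275 0.11584678] [ 0.24930623 -0.09763275  0.08649422] 0.0017328637674199916
[-0.22641368 -0.00084192]
```

View pics/p2.png

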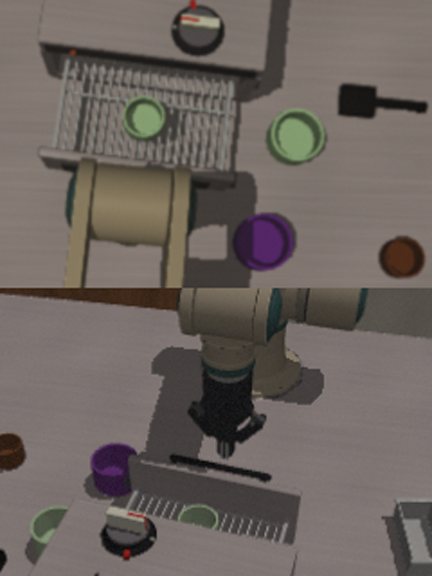

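The ramekin stands upright on the rack at (145,117) in the upper half. The closed fingers sit in front of the handle, with the bar at about (220,467) in the lower half. Next I'll push the door smoothly.

Call:
{"method": "step_arm", "body": {"commands": [0.02,0,0.002,0,0,0,1,0.035,0,0.003,0,0,0,1,0.043,0,0.003,0,0,0,1,0.05,0,0.003,0,0,0,1,0.057,0,0.003,0,0,0,1,0.065,0,0.003,0,0,0,1,0.074,0,0.003,0,0,0,1,0.085,0,0.003,0,0,0,1,0.1,0,0.003,0,0,0,1,0.117,0,0.003,0,0,0,1,0.135,0,0.003,0,0,0,1,0.153,0,0.003,0,0,0,1,0.171,0,0.003,0,0,0,1,0.189,0,0.003,0,0,0,1,0.207,0,0.003,0,0,0,1,0.225,0,0.003,0,0,0,1,0.243,0,0.003,0,0,0,1,0.259,0,0.003,0,0,0,1,0.275,0,0.003,0,0,0,1,0.29,0,0.003,0,0,0,1]}}

```text
t: 9.98
tcp_pos: [0.5607, -0.0042, 0.1125]
tcp_rot: [0.999, -0.048, -0.0, 0.0]
force: [-2.0, -0.4, 1.0]
grip_width: -0.002
finger_force: 1.0
```

Call:
{"method": "step_arm", "body": {"commands": [0.01,0,0,0,0,0,1,0.018,0,0,0,0,0,1,0.025,0,0,0,0,0,1,0.032,0,0,0,0,0,1,0.038,0,0,0,0,0,1,0.044,0,0,0,0,0,1,0.05,0,0,0,0,0,1,0.05,0,0,0,0,0,1]}}

```text
t: 10.65
tcp_pos: [0.5787, -0.0059, 0.1124]
tcp_rot: [0.999, -0.048, -0.009, -0.0]
force: [-40.0, 1.7, 19.1]
grip_width: -0.001
finger_force: 20.2
```

Call:
{"method": "step_arm", "body": {"commands": [-0.03,0,0,0,0,0,1,-0.1,0,0,0,0,0,1,-0.15,0,0,0,0,0,1,-0.15,0,0,0,0,0,1]}}

```text
t: 10.98
tcp_pos: [0.5069, 0.0015, 0.1121]
tcp_rot: [0.999, -0.048, -0.001, -0.0]
force: [0.9, -0.3, 0.0]
grip_width: 0.0
finger_force: 0.0
```

```bash
python3 - <<'E'
from h import *
o=get_obs();print(o["t"],o["tcp_pos"],o["force"])
a=cv2.cvtColor(capture("top"),cv2.COLOR_RGB2BGR)[40:200,240:480]
b=cv2.cvtColor(capture("scene"),cv2.COLOR_RGB2BGR)[120:280,180:420]
cv2.imwrite("pics/p3.png",cv2.resize(np.vstack([a,b]),None,fx=1.8,fy=1.8,interpolation=2))
E
```

```text
10.9833 [0.50694413 0.00148343 0.11210818] [ 0.87834437 -0.34903671  0.00110473]
```

View pics/p3.png

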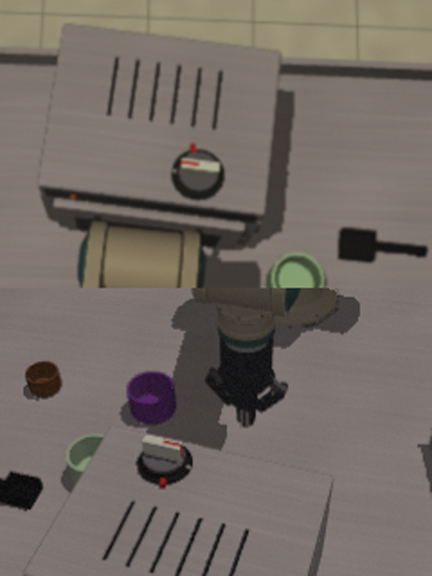

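The door looks nearly shut: the panel's light top strip is at about (160,212), just under the roof edge. I'll measure whether it is flush.

```bash
python3 - <<'E'
from h import *
yaw=np.radians(-5.5);Rz=np.array([[np.cos(yaw),-np.sin(yaw)],[np.sin(yaw),np.cos(yaw)]]);O=np.array([.6418,-.011])
im=cv2.cvtColor(capture("top"),cv2.COLOR_RGB2GRAY);old=cv2.imread("pics/top0.png",0)
def prof(im,y,xs,z):
    X=np.array([[*(O+Rz@[x,y]),z] for x in xs]);uv=proj("top",X).astype(np.float32)
    return cv2.remap(im,uv[:,0].copy().reshape(1,-1),uv[:,1].copy().reshape(1,-1),1)[0]
for y in(.11,.125):
    xs=np.arange(-.05,.03,.004);print("new",y,list(zip((xs*1000).round().astype(int).tolist(),prof(im,y,xs,.152).tolist())))
    xs=np.arange(-.18,-.1,.004);print("old",y,list(zip((xs*1000).round().astype(int).tolist(),prof(old,y,xs,.152).tolist())))
    xs=np.arange(-.03,.03,.004);print("roof",y,list(zip((xs*1000).round().astype(int).tolist(),prof(im,y,xs,.2).tolist())))
E
```

```text
new 0.11 [(-50, 123), (-46, 116), (-42, 79), (-38, 59), (-34, 57), (-30, 56), (-26, 57), (-22, 57), (-18, 57), (-14, 69), (-10, 113), (-6, 127), (-2, 117), (2, 83), (6, 63), (10, 50), (14, 55), (18, 100), (22, 121), (26, 123)]
old 0.11 [(-180, 120), (-176, 120), (-172, 120), (-168, 112), (-164, 71), (-160, 55), (-156, 56), (-152, 67), (-148, 115), (-144, 128), (-140, 117), (-136, 113), (-132, 119), (-128, 118), (-124, 117), (-120, 120), (-116, 120), (-112, 116), (-108, 115), (-104, 115)]
roof 0.11 [(-30, 58), (-26, 77), (-22, 120), (-18, 126), (-14, 108), (-10, 68), (-6, 55), (-2, 43), (2, 80), (6, 117), (10, 124), (14, 124), (18, 124), (22, 125), (26, 126)]
new 0.125 [(-50, 123), (-46, 125), (-42, 118), (-38, 86), (-34, 59), (-30, 56), (-26, 58), (-22, 58), (-18, 58), (-14, 66), (-10, 107), (-6, 128), (-2, 117), (2, 74), (6, 36), (10, 31), (14, 55), (18, 101), (22, 122), (26, 124)]
old 0.125 [(-180, 122), (-176, 122), (-172, 122), (-168, 120), (-164, 84), (-160, 58), (-156, 56), (-152, 66), (-148, 114), (-144, 131), (-140, 118), (-136, 106), (-132, 120), (-128, 120), (-124, 122), (-120, 122), (-116, 120), (-112, 119), (-108, 119), (-104, 119)]
roof 0.125 [(-30, 58), (-26, 78), (-22, 122), (-18, 127), (-14, 109), (-10, 53), (-6, 30), (-2, 37), (2, 76), (6, 116), (10, 125), (14, 124), (18, 124), (22, 124), (26, 126)]
```

Call:
{"method": "step_arm", "body": {"commands": [0.05,0,0,0,0,0,1,0.09,0,0,0,0,0,1,0.115,0,0,0,0,0,1,0.125,0,0,0,0,0,1,0.132,0,0,0,0,0,1,0.137,0,0,0,0,0,1,0.14,0,0,0,0,0,1,0.14,0,0,0,0,0,1]}}

```text
t: 11.8
tcp_pos: [0.5783, -0.0058, 0.1125]
tcp_rot: [0.999, -0.048, -0.002, 0.0]
force: [-7.3, 0.9, 2.8]
grip_width: 0.003
finger_force: 3.8
```

Call:
{"method": "step_arm", "body": {"commands": [-0.05,0,0,0,0,0,1,-0.1,0,0,0,0,0,1,-0.1,0,-0.08,0,0,0,1,-0.1,0,-0.16,0,0,0,1,-0.1,0,-0.24,0,0,-0.02,1,-0.1,0,-0.32,0,0,-0.04,1,-0.1,0,-0.395,0,0,-0.06,0,-0.04,0.03,-0.395,0,0,-0.08,0,0.02,0.05,-0.395,0,0,-0.1,-0.3,0.08,0.08,-0.395,0,0,-0.12,-0.3,0.14,0.1,-0.395,0,0,-0.14,-0.3,0.19,0.12,-0.395,0,0,-0.16,-0.3,0.218,0.119,-0.395,0,0,-0.18,-0.3,0.218,0.119,-0.395,0,0,-0.2,-0.3,0.218,0.119,-0.395,0,0,-0.22,-0.3,0.218,0.119,-0.395,0,0,-0.24,-0.3,0.218,0.119,-0.395,0,0,-0.25,-0.3,0.218,0.119,-0.395,0,0,-0.25,-0.3,0.218,0.119,-0.395,0,0,-0.25,-0.3]}}

```text
t: 13.38
tcp_pos: [0.6825, -0.0756, 0.3104]
tcp_rot: [0.741, 0.671, 0.0, 0.0]
force: [-0.4, -0.4, 0.1]
grip_width: 0.65
finger_force: 0.0
```

```bash
python3 - <<'E'
from h import *
o=get_obs();p=o["tcp_pos"];print(o["t"],p,o["qpos"].round(3),o["grip_width"])
yaw=np.radians(-5.5);Rz=np.array([[np.cos(yaw),-np.sin(yaw)],[np.sin(yaw),np.cos(yaw)]]);O=np.array([.6418,-.011])
g=O+Rz@[.0455,-.0605];print(g,tool(np.array([*g,.223])-p))
r=Ro.from_euler("z",84.5,degrees=True)*Ro.from_euler("x",180,degrees=True)
print((Ro.from_quat(o["tcp_rot"]).inv()*r).as_rotvec()/(2*np.pi))
a=cv2.cvtColor(capture("top"),cv2.COLOR_RGB2BGR)[40:200,240:480]
b=cv2.cvtColor(capture("scene"),cv2.COLOR_RGB2BGR)[120:280,180:420]
cv2.imwrite("pics/p4.png",cv2.resize(np.vstack([a,b]),None,fx=1.8,fy=1.8,interpolation=2))
E
```

```text
13.3833 [ 0.68247881 -0.0755666   0.31041344] [-0.164  0.552  0.642 -0.     1.948 -0.065] 0.6503285738288568
[ 0.68129186 -0.07558245] [-0.0003 -0.0024  0.1748]
[ 1.23988091e-05  1.07260483e-05 -4.13164399e-04]
```

View pics/p4.png

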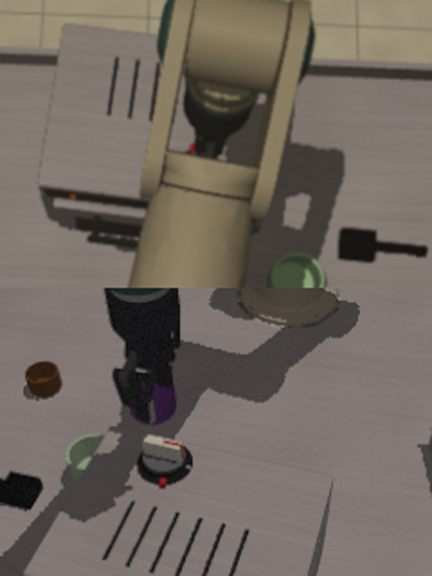

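The half-open fingers are above the knob, whose bar is at (163,447) in the lower half, and straddle its narrow side. The bar still points to OFF. I'll go down and grip it.

Call:
{"method": "step_arm", "body": {"commands": [0,-0.002,0.05,0,0,0,-0.3,0,-0.002,0.1,0,0,0,-0.3,0,-0.002,0.14,0,0,0,-0.3,0,-0.002,0.16,0,0,0,-0.3,0,-0.002,0.168,0,0,0,-0.3,0,-0.002,0.172,0,0,0,-0.3,0,-0.002,0.172,0,0,0,-0.3,0,-0.002,0.172,0,0,0,0.2,0,-0.002,0.172,0,0,0,0.4,0,-0.002,0.172,0,0,0,0.55,0,-0.002,0.172,0,0,0,0.8,0,-0.002,0.172,0,0,0,1,0,-0.002,0.172,0,0,0,1,0,-0.002,0.172,0,0,0,1,0,-0.002,0.172,0,0,0,1], "squeeze": 40}}

```text
t: 14.73
tcp_pos: [0.6818, -0.0756, 0.2247]
tcp_rot: [0.74, 0.672, 0.0, 0.0]
force: [0.4, -0.2, 2.9]
grip_width: 0.148
finger_force: 44.5
```

Call:
{"method": "step_arm", "body": {"commands": [0,0,0.004,0,0,0,1,0,0,0.008,0,0,0,1,0,0,0.012,0,0,0,1,0,0,0.015,0,0,0,1,0,0,0.017,0,0,0,1,0,0,0.017,0,0,0,1]}}

```text
t: 15.23
tcp_pos: [0.6818, -0.0756, 0.2182]
tcp_rot: [0.74, 0.672, 0.001, 0.001]
force: [-1.9, -0.3, 11.6]
grip_width: 0.15
finger_force: 45.8
```

```bash
python3 - <<'E'
from h import *
yaw=np.radians(-5.5);Rz=np.array([[np.cos(yaw),-np.sin(yaw)],[np.sin(yaw),np.cos(yaw)]]);O=np.array([.6418,-.011])
for n in("top","scene"):
    im=cv2.imread(f"pics/{n}0.png");h=cv2.cvtColor(im,cv2.COLOR_BGR2HSV)
    m=cv2.inRange(h,(0,150,90),(6,255,255))|cv2.inRange(h,(172,150,90),(180,255,255))
    u,v=proj(n,[[.681,-.0755,.21]])[0].astype(int)
    w=(m>0)*im[:,:,2].astype(float)
    mm=np.zeros_like(m);mm[v-25:v+25,u-25:u+25]=1
    k,l,st,ce=cv2.connectedComponentsWithStats(m*mm)
    for i in range(1,k):
        for z in (.203,.205,.244):
            q=(onz(n,[ce[i]],z)[0,:2]-O)@Rz-[.045,-.06]
            print(n,ce[i],st[i,4],z,q.round(4),np.degrees(np.arctan2(*q)).round(1),np.hypot(*q).round(4))
    # dark disc centre
    g=cv2.cvtColor(im,cv2.COLOR_BGR2GRAY)
E
```

```text
top [346.75       122.08333333] 12 0.203 [0.0385 0.0102] 75.1 0.0398
top [346.75       122.08333333] 12 0.205 [0.0377 0.0103] 74.7 0.0391
top [346.75       122.08333333] 12 0.244 [0.0231 0.0119] 62.7 0.026
top [340. 130.] 1 0.203 [0.0154 0.0247] 31.9 0.0291
top [340. 130.] 1 0.205 [0.0147 0.0248] 30.6 0.0288
top [340. 130.] 1 0.244 [0.0009 0.0259] 1.9 0.0259
top [345. 130.] 1 0.203 [0.0171 0.0123] 54.3 0.021
top [345. 130.] 1 0.205 [0.0163 0.0123] 52.9 0.0205
top [345. 130.] 1 0.244 [0.0025 0.0139] 10.2 0.0141
scene [272.5 205. ] 2 0.203 [-0.0325 -0.0108] -108.5 0.0342
scene [272.5 205. ] 2 0.205 [-0.0308 -0.01  ] -108.0 0.0324
scene [272.5 205. ] 2 0.244 [0.0009 0.0058] 9.0 0.0059
scene [277. 206.] 3 0.203 [-0.0325  0.0009] -88.4 0.0325
scene [277. 206.] 3 0.205 [-0.0309  0.0017] -86.9 0.0309
scene [277. 206.] 3 0.244 [0.0009 0.0169] 3.0 0.0169
scene [280. 207.] 1 0.203 [-0.0315  0.009 ] -74.0 0.0328
scene [280. 207.] 1 0.205 [-0.0299  0.0098] -71.9 0.0315
scene [280. 207.] 1 0.244 [0.0018 0.0245] 4.2 0.0246
scene [270.  226.8] 10 0.203 [0.0328 0.0081] 76.1 0.0337
scene [270.  226.8] 10 0.205 [0.0342 0.0089] 75.4 0.0353
scene [270.  226.8] 10 0.244 [0.0622 0.0237] 69.2 0.0665
```

Call:
{"method": "step_arm", "body": {"commands": [0,0,0,0,0,0.012,1,0,0,0,0,0,0.024,1,0,0,0,0,0,0.036,1,0,0,0,0,0,0.048,1,0,0,0,0,0,0.06,1,0,0,0,0,0,0.072,1,0,0,0,0,0,0.084,1,0,0,0,0,0,0.096,1,0,0,0,0,0,0.108,1,0,0,0,0,0,0.12,1,0,0,0,0,0,0.132,1,0,0,0,0,0,0.144,1,0,0,0,0,0,0.155,1,0,0,0,0,0,0.155,1]}}

```text
t: 16.4
tcp_pos: [0.682, -0.0757, 0.2182]
tcp_rot: [0.969, 0.246, 0.002, 0.001]
force: [-2.3, -0.4, 11.4]
grip_width: 0.148
finger_force: 45.7
```

Call:
{"method": "step_arm", "body": {"commands": [0,0,0,0,0,0.012,1,0,0,0,0,0,0.024,1,0,0,0,0,0,0.036,1,0,0,0,0,0,0.046,1,0,0,0,0,0,0.053,1,0,0,0,0,0,0.053,1,0,0,0,0,0,0.053,1,0,0,-0.004,0,0,0.053,1,0,0,-0.008,0,0,0.053,1,0,0,-0.012,0,0,0.053,1,0,0,-0.016,0,0,0.053,1,0,0,-0.017,0,0,0.053,1,0,0,-0.017,0,0,0.053,1]}}

```text
t: 17.48
tcp_pos: [0.6818, -0.0758, 0.2242]
tcp_rot: [0.996, 0.084, 0.0, 0.0]
force: [2.7, -1.9, 3.3]
grip_width: 0.152
finger_force: 44.5
```

Call:
{"method": "step_arm", "body": {"commands": [0,0,0,0,0,0,0.6,0,0,0,0,0,0,0.3,0,0,0,0,0,0,0,0,0,0,0,0,0,-0.1,0,0,0,0,0,0,-0.1,0,0,-0.03,0,0,0,-0.1,0,0,-0.08,0,0,0,-0.1,0,0,-0.16,0,0,0,-0.1,0,0,-0.2,0,0,0,-0.1,0,0,-0.2,0,0,0,-0.1]}}

```text
t: 18.32
tcp_pos: [0.6822, -0.0756, 0.3316]
tcp_rot: [0.996, 0.084, 0.005, 0.001]
force: [-0.1, 0.3, 0.4]
grip_width: 0.548
finger_force: 0.0
```

```bash
python3 - <<'E'
from h import *
o=get_obs();print(o["t"],o["tcp_pos"],tool([-.25,.0,0.05]))
E
```

```text
18.3167 [ 0.68222691 -0.07559131  0.33158732] [-0.492  -0.0831 -0.1052]
```

Call:
{"method": "step_arm", "body": {"commands": [-0.08,-0.01,-0.02,0,0,0,-0.1,-0.16,-0.03,-0.04,0,0,0,-0.1,-0.24,-0.04,-0.06,0,0,0,-0.1,-0.32,-0.06,-0.08,0,0,0,-0.1,-0.4,-0.07,-0.1,0,0,0,-0.1,-0.48,-0.08,-0.1,0,0,0,-0.1,-0.49,-0.08,-0.1,0,0,0,-0.1,-0.49,-0.08,-0.1,0,0,0,-0.1,-0.49,-0.08,-0.1,0,0,0,-0.1]}}

```text
t: 19.07
tcp_pos: [0.4335, -0.077, 0.3742]
tcp_rot: [0.997, 0.084, 0.0, 0.0]
force: [0.9, 0.0, -0.1]
grip_width: 0.548
finger_force: 0.0
```

```bash
python3 - <<'E'
from h import *
A=cv2.cvtColor(capture("top"),cv2.COLOR_RGB2BGR);B=cv2.cvtColor(capture("scene"),cv2.COLOR_RGB2BGR)
a=cv2.resize(A[100:170,310:390],None,fx=7,fy=7,interpolation=2)
b=cv2.resize(B[190:240,240:300],None,fx=5,fy=5,interpolation=2);b=cv2.copyMakeBorder(b,0,490-b.shape[0],0,0,0)
cv2.imwrite("pics/p5.png",cv2.resize(np.hstack([a,b[:490]]),None,fx=.9,fy=.9))
cv2.imwrite("pics/p6.png",np.vstack([A[40:280,160:500],B[100:290,120:460]]))
E
```

View pics/p5.png

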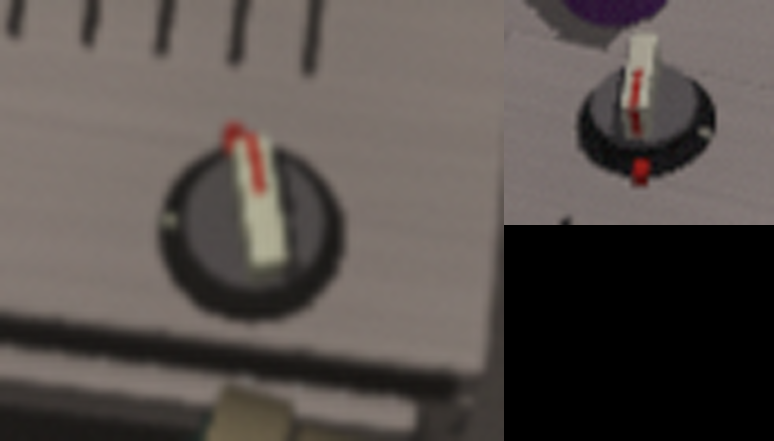

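The bar now points towards the red tab. In the left view the tab is at (234,133) and the bar runs from (252,140) to (268,263). In the right view the tab is at (641,172) and the bar top runs from (644,38) to (635,106). I'll compute the residual angle.

```bash
python3 - <<'E'
from h import *
yaw=np.radians(-5.5);Rz=np.array([[np.cos(yaw),-np.sin(yaw)],[np.sin(yaw),np.cos(yaw)]]);O=np.array([.6418,-.011])
T=lambda p:np.array(p,float)/6.3+[310,100]-.43
S=lambda p:(np.array(p,float)-[504,0])/4.5+[240,190]-.4
for n,pts,tab in(("top",T([[252,140],[268,263]]),T([[234,133]])),("scene",S([[635,106],[644,38]]),S([[641,172]]))):
    L=lambda uv,z:(onz(n,uv,z)[:,:2]-O)@Rz
    q=L(pts,.244);d=q[0]-q[1];t=L(tab,.204)[0]
    print(n,q.round(4),"bar",np.degrees(np.arctan2(*d)).round(1),"tab from nominal axis",np.degrees(np.arctan2(*(t-[.045,-.06]))).round(1),"tab from bar centre",np.degrees(np.arctan2(*(t-q.mean(0)))).round(1))
E
```

```text
top [[ 0.0698 -0.0548]
 [ 0.0214 -0.0663]] bar 76.6 tab from nominal axis 75.5 tab from bar centre 74.6
scene [[ 0.0714 -0.0534]
 [ 0.0267 -0.0661]] bar 74.2 tab from nominal axis 75.0 tab from bar centre 73.6
```

View pics/p6.png

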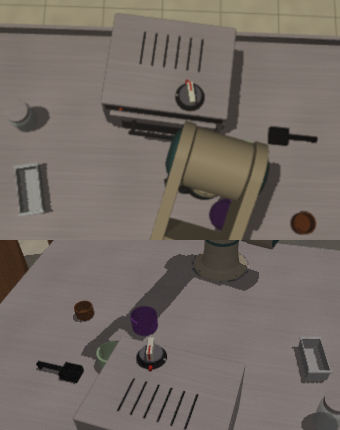

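The pointer agrees with the mark to within about 1–2°. The door is shut, nothing else has moved, and the arm is clear at (215,160).

```bash
python3 -c "
from plant import *
print(close_job())"
```

```text
the job is handed in; nothing more can be done
None
```

I handed the job in at about 19 s; no verdict came back. The ramekin is upright on the rack, the door is pushed to its stop, and the timer pointer is within about 2° of the red mark; the push on the handle read 40 N at the wrist for a moment, on the fingers as far as I can tell (the limit is for the arm or gripper body).

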